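# Slide the spacer plate out of its track and seat it on the length stand

## Robot

A 7-joint arm with a two-finger parallel gripper is mounted at the origin on the work surface. World frame = base frame: x ahead of the robot, y to its left, z up, the work surface at z = 0. Lengths are in mm, angles in degrees, forces in N, time in s.
With the tool pointing down it reaches from about 400 to 875 mm from the base axis. Payload 4.4 kg.
Tool frame: the origin (TCP) lies on the centre line of the jaws, within the pads' length; the fingertips stand 19 mm ahead of it and the grasp point (between the pads) is the TCP; z points along the fingers, y is the line along which they close (so a half turn about z gives the same grasp; the last joint's range is limited). The gripper opens to 85 mm and grips with 20 to 120 N. Pads are 22 mm wide; open, the fingers measure 114 mm over their backs; the gripper's body (76 mm by 85 mm) begins 54 mm behind the grasp point. The pads swing forward as they close: fully open they stand 13 mm farther back than shut.
Start: joints at [71.688, 36.005, 2.206, 86.941, -1.547, 57.084, -1.146], TCP at [163.231, -629.184, 250.313] pointing down, gripper open.
Joint ranges: [-175.42, 175.42], [-21.48, 121.26], [-71.46, 75.88], [10.55, 141.38], [-63.04, 243.04], [13.31, 113.54], [-168.57, 168.57]. Speed limits (degrees/s): [147.25, 147.25, 180, 180, 180, 180, 180].

## Interface

Orientations are given as [roll, pitch, yaw] about the fixed x, y, z axes, in that order (R = Rz(yaw) Ry(pitch) Rx(roll)).
In Python, from bench import bot gives the robot as it stands.
- The arm moves only by the shell command python3 -m jog 'ROWS' [FORCE]. ROWS is JSON, a list of rows, each an object of numbers: "x", "y", "z": the shift along the tool's x, y, z as a fraction of full scale; "ax", "ay", "az": the turn, a rotation vector about the tool's x, y, z as a fraction of full scale; "gripper": the opening, from -1 (shut) to 1 (fully open), so that 0 is half open. A call has exactly 8 rows; each row is the pose to reach, as a shift and turn from the pose commanded when the call began, along the tool's axes at that moment, turning the shorter way round; what a row does not reach only later rows make up. Full scale, the value 1, is 0.15 m for a shift and pi rad for a turn. A row lasts 1/8 s, in which the tool goes at most 62.5 mm and 10.7 degrees, less where a joint would pass 70% of its speed; a pose out of reach is approached as far as the arm can. A call with a number of a shift or a turn outside -1 to 1 is refused whole. A call with a gripper value outside its range is refused whole. The fingers move at their own pace and stop on an object; FORCE is the grip in N (left out, the last holds). Time passes only in rows, so rows that repeat a pose let the fingers close, or fill a call up. It gives the time, the measured TCP pose, the force, the opening and the grip force at its end, in the units of the state.
- bot.read_state(): the state, without advancing time (a new reading comes with each control period).
- bot.get_image(name): name is "scene" or "top" or "wrist"; returns the picture (400x640x3 uint8, red, green, blue); there is no depth.
- bot.camera_model(name): a dict with "K" (3x3 intrinsics, pixels), "view" (4x4, takes a point from world to camera coordinates); the wrist camera has in their place "mount" (4x4, takes a point from camera to tool coordinates, whose origin is the TCP and whose axes are the flange's). Camera axes: x right, y down, z forward; pixel columns grow to the right and rows downward; lengths in mm; the calibration is good to about 2 mm. The wrist camera is an equidistant fisheye: a pixel r from the principal point sees the ray r / f radians off the axis. A picture is of the moment at which its call begins: read the wrist's pose just before it. camera_model takes no time and is no camera call.
- bot.close_job(): hands the job in; it is judged then, once.
The state is a dict: "time": time; "joint_pos": joint angles; "dq": joint speeds; "joint_torque": joint torques, N m; "tcp_pos": TCP position; "eef_rot": TCP orientation; "force": force on the tool from outside, world axes, zero at the start; "ft_torque": the same for the moment, N m; "gripper_width": opening from 0.0 (shut) to 1.0 (fully open); "finger_force": force on a finger pad.
Only numpy, scipy, OpenCV 4.12 (cv2) and the standard library are available. Lean on these libraries where they do the work, as an engineer would, in place of code of your own. Each camera call takes 0.05 s, during which the arm holds its last target. There are 200 camera calls.

## Task

Slide the thin slotted steel spacer plate along its recessed track until its end overhangs the open end of the track block, then pick it up by that overhanging end. Lay it flat, centred and straight on the anvil of the length stand and push it gently but firmly home against the stop's pad, then let go. Never press or push the plate with more than about 15 N, do not drop the plate, and leave the other things on the bench where they are.

Things in the scene. Friction and masses are not known exactly. Their poses are not given: they have to be found in the camera images.
- spacer_center (a point): Centre, half-way up, of the loose flat steel spacer plate: 130 mm long (x), 50 wide (y), 3 thick, about 0.13 kg. Its +x end has an open slot 24 mm wide, 40 long; its solid -x end faces the track's open end, 15 to 40 mm short of it at the start. Its top is flush with the rails, so its sides cannot be gripped there. Fingertips pressed on top with 6 to 15 N drag it. It tips off past half its length.
- track: Fixed grey block 190 mm long (x), 116 wide (y), dark rails on top; origin at the centre of its underside, 0 to 8 mm below bench level (varies: trust contact more than the reading). On top a channel 53 mm wide runs along x, floor 48 mm and rail tops 51 mm above the origin; open at the -x end (nearer the robot), closed by a 10 mm bar at the +x end.
- track_edge (a point): Middle of the channel floor's edge at the track's open end: x = -95 mm, z = 48 mm in the track's frame. Beyond it, to -x, is free air down to the bench. The plate slides easily in the channel: friction about 0.2, differing from case to case.
- stand: Fixed length stand: aluminium anvil 72 mm wide (y), from 45 mm in front (-x) of to 57 mm behind the origin, flat top 50 mm above the origin, which lies at its underside, 0 to 8 mm below bench level. A stop stands across its +x end, a dial gauge up to 71 mm high behind it. The front (-x) end is open, free air down to the bench: a plate fully home overhangs it by 34 to 54 mm.
- stop: The stand's stop, across the +x end of the anvil; origin 45 mm to +x of the stand's origin at anvil top height; axes as the stand's. Its steel pad (60 wide, 26 thick, 20 high), called pad, is the face that the plate must meet. The pad is clamped at an unreported place: its flat face, looking to -x, lies anywhere from 14 mm before (-x) to 6 mm behind this origin, so feel for it; it does not give.
- bearing_a: loose steel ball bearing ring, 52 mm across, 15 mm high, a bystander to leave alone; origin at the centre of its underside
- bearing_b: loose steel bearing ring, 40 mm across, 12 mm high, a bystander; origin at the centre of its underside
- collar: loose dark steel collar, 32 mm across, 22 mm high, a bystander; origin at the centre of its underside
- jar: loose amber glass jar with white cap, 48 mm across, 60 mm high, a bystander; origin at the centre of its underside
- wrench: loose wrench 160 mm long lying on the bench at the side, a bystander; origin at its underside about mid-length
- blank: loose solid steel block plate 90 x 40 x 6 mm without a slot, lying on the bench, a bystander; origin at the centre of its underside
Not all that is in view belongs to the job. What is shaped like the track but purple is not meant.

How it is judged (in metres and radians):
On the way, in this order (a step that is already met when the one before it is completed fails the run):
1. the plate lies flat in the track with its end overhanging the open end by 25 to 60 mm (x of spacer_center in the frame of track between -0.09 and -0.055 m and angle between spacer_center's own z axis and vertical below 0.04 rad and z of spacer_center in the frame of track between 0.0465 and 0.0525 m), for 0.2 s.
2. the plate is held by the fingers, clear above the track (z of spacer_center in the frame of track above 0.07 m and contact force between the fingers and spacer above 1 N and contact force between spacer and track below 0.1 N), for 0.2 s.
3. the plate lies flat on the anvil and is pushed against the stop with at least 2 N (angle between spacer_center's own z axis and vertical below 0.05 rad and z of spacer_center in the frame of stand between 0.0485 and 0.0535 m and horizontal distance between spacer_center and pad below 0.081 m and y of spacer_center in the frame of stand between -0.012 and 0.012 m and angle between the x axis of spacer_center and the x axis of stand, either way round below 0.08 rad and contact force between spacer and stop above 2 N), for 0.1 s.
At the end, for the whole second after the job is handed in: The spacer plate rests flat on the anvil, at rest and released, its end within about 2.5 mm of the stop's pad, within 12 mm of the anvil's centre line and within 0.08 rad of square (angle between spacer_center's own z axis and vertical below 0.05 rad and z of spacer_center in the frame of stand between 0.0485 and 0.0535 m and horizontal distance between spacer_center and pad below 0.081 m and y of spacer_center in the frame of stand between -0.012 and 0.012 m and angle between the x axis of spacer_center and the x axis of stand, either way round below 0.08 rad and linear speed of spacer below 0.01 m/s and angular speed of spacer below 0.05 rad/s); the robot touches nothing.
It fails at once if the plate is pressed on the track with more than 35 N (contact force between spacer and track above 35 N).
It fails at once if the plate is pushed against the stop with more than 22 N (contact force between spacer and stop above 22 N).
It fails at once if the plate is pressed on the anvil with more than 35 N (contact force between spacer and stand above 35 N).
It fails at once if the plate has been dropped: it is down near the bench (height (world z) of spacer_center below 0.03 m).
It fails at once if a bystander has been moved by more than 20 mm (distance of any of bearing_a, bearing_b, collar, jar, wrench, blank from where it was at the start of the episode above 0.02 m).
It also fails if it takes over 72 s, if anything falls off the work surface, if the arm or the gripper's body presses on something with over 40 N, if the wrist force passes 120 N, or if a joint passes its speed limit or range.

## Working session

There is one attempt and no reset: what is moved stays moved. The work goes in short steps, Python scripts to look and compute and a shell command to move; the robot and the scene stay as the last step left them, time stands still between calls to the robot, and variables do not carry over. Pictures are saved under pics/ and viewed, at most 12 in all, crops included, and the job is handed in when it is done.

```bash
ls; mkdir -p pics
python3 - <<'E'
from bench import bot
import cv2,numpy as np
print(bot.read_state())
for n in("scene","top","wrist"):
    cv2.imwrite(f"pics/{n}0.png",bot.get_image(n)[:,:,::-1]); m=bot.camera_model(n); print(n,{k:np.round(v,4).tolist() for k,v in m.items() if k!='name'} if isinstance(m,dict) else m)
E
```

```text
pics
{'time': 0.0, 'joint_pos': array([71.68924736, 36.05850846,  2.20308571, 86.99578617, -1.54732491,
       57.08267678, -1.1455197 ]), 'dq': array([-0.02703254, -0.00965297, -0.10383813,  0.00545471, -0.10323744,
        0.05876837,  0.01597473]), 'joint_torque': array([ 1.36746810e-03, -5.63400042e+01,  1.22584954e+00, -1.93449855e+01,
        1.07720160e-02,  1.04493127e-02, -2.26574650e-05]), 'tcp_pos': array([ 163.0734765 , -628.61224787,  249.39500855]), 'eef_rot': array([-1.79892731e+02,  1.40942816e-03,  1.45404858e+01]), 'force': array([-0.1412864 , -0.36377295,  0.31441173]), 'ft_torque': array([ 0.01001415, -0.01604753,  0.02001686]), 'finger_force': 0.0, 'gripper_width': 1.0005485765618247}
scene {'K': [[402.3661, 0.0, 316.1734], [0.0, 402.3661, 199.8155], [0.0, 0.0, 1.0]], 'view': [[-0.4555, 0.8902, -0.0056, 259.7693], [0.7201, 0.3647, -0.5903, -341.1182], [-0.5234, -0.273, -0.8072, 1243.5313], [0.0, 0.0, 0.0, 1.0]]}
top {'K': [[452.6868, 0.0, 319.0286], [0.0, 452.6868, 203.605], [0.0, 0.0, 1.0]], 'view': [[0.0171, -0.9997, 0.0164, -26.382], [-0.9884, -0.0194, -0.1509, 545.3775], [0.1512, -0.0136, -0.9884, 1291.9208], [0.0, 0.0, 0.0, 1.0]]}
wrist {'K': [[309.7069, 0.0, 316.2962], [0.0, 309.7069, 202.5758], [0.0, 0.0, 1.0]], 'mount': [[-0.0004, -0.9454, -0.326, 82.9893], [1.0, -0.0007, 0.0007, 0.1533], [-0.0009, -0.326, 0.9454, -122.8457], [0.0, 0.0, 0.0, 1.0]]}
```

View pics/top0.png

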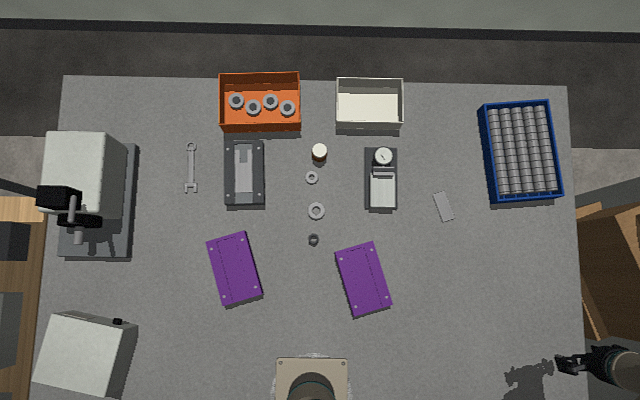

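View pics/scene0.png

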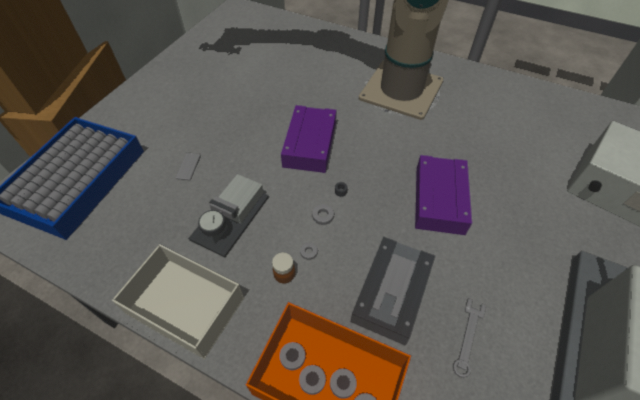

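The grey track is at top (244,172), with the slotted plate in its channel. The two purple blocks at (234,268) and (363,278) are decoys. The stand is at (381,180), with the dial at (384,156). I'll confirm with one enlarged crop and some masks.

```bash
cat > h.py <<'E'
import numpy as np,cv2
from bench import bot
def cast(n,px,z):
    m=bot.camera_model(n);K=np.array(m["K"]);V=np.array(m["view"]);R=V[:3,:3];c=-R.T@V[:3,3]
    d=R.T@np.linalg.solve(K,[px[0],px[1],1.]);return c+d*(z-c[2])/d[2]
def proj(n,p):
    m=bot.camera_model(n);q=np.array(m["K"])@(np.array(m["view"])@[*p,1])[:3];return q[:2]/q[2]
def wcast(px,z,s):
    from scipy.spatial.transform import Rotation as Ro
    m=bot.camera_model("wrist");K=np.array(m["K"]);M=np.array(m["mount"])
    v=(np.array(px,float)-K[:2,2])/K[0,0];t=np.hypot(*v)
    d=np.r_[v/max(t,1e-9)*np.sin(t),np.cos(t)]
    R=Ro.from_euler('xyz',s["eef_rot"],degrees=True).as_matrix()
    c=R@M[:3,3]+s["tcp_pos"];d=R@M[:3,:3]@d
    return c+d*(z-c[2])/d[2]
E
python3 - <<'E'
from h import *
im=cv2.imread("pics/top0.png")
a=cv2.resize(im[130:220,210:280],None,fx=5.5,fy=5.5,interpolation=cv2.INTER_CUBIC)
b=cv2.resize(im[130:220,350:420],None,fx=5.5,fy=5.5,interpolation=cv2.INTER_CUBIC)
cv2.imwrite("pics/crop1.png",np.hstack([a,b]))
for n,px,z in[("track",(244,172),50),("stand",(383,193),50),("jar",(319,148),60),("ba",(316,211),15),("bb",(312,177),12),("collar",(313,240),22),("blank",(443,206),6),("wrench",(190,170),5)]: print(n,cast("top",px,z).round())
E
```

```text
track [634. 207.  50.]
stand [ 580. -204.   50.]
jar [709. -13.  60.]
ba [527.  -8.  15.]
bb [632.   6.  12.]
collar [440.  -1.  22.]
blank [ 551. -393.    6.]
wrench [647. 378.   5.]
```

View pics/crop1.png

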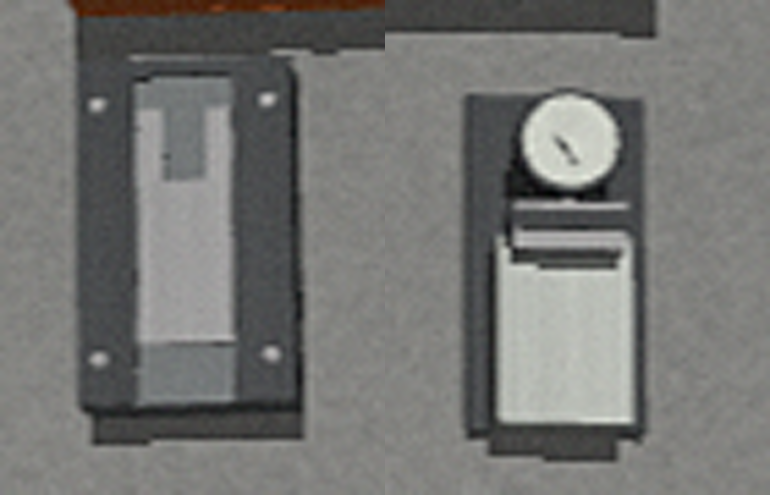

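The crop shows the plate in the grey track's channel with its slot at the top (+x, crop 185,140) and its solid end at crop row 342. The channel's open end is at row 403. The stand's anvil is clear (crop 565,340), with the pad in front of the dial. These match the description, so I'll head there via the stand for a closer look.

```bash
python3 - <<'E'
from h import *
f=lambda cx,cy:(210+(cx+.5)/5.5-.5,130+(cy+.5)/5.5-.5)
g=lambda cx,cy:(350+(cx-385+.5)/5.5-.5,130+(cy+.5)/5.5-.5)
for n,c,z in[("chan TL",(133,75),51),("chan BL",(138,403),48),("chan TR",(232,75),51),("chan BR",(237,403),48),("block TL",(78,60),51),("block BL",(80,408),51),("block BR",(299,408),51),("plate BL",(138,342),51),("plate BR",(235,342),51)]: print(n,cast("top",f(*c),z).round(1))
for n,c,z in[("anvil FL",(498,424),50),("FR",(634,422),50),("BL",(498,250),50),("BR",(634,250),50),("padL",(513,238),70),("padR",(622,238),70)]: print(n,cast("top",g(*c),z).round(1))
E
python3 -m jog '[{"x":0.1,"y":-0.1,"az":0.01,"gripper":-1},{"x":0.25,"y":-0.25,"az":0.02,"gripper":-1},{"x":0.4,"y":-0.4,"az":0.03,"gripper":-1},{"x":0.55,"y":-0.55,"az":0.045,"gripper":-1},{"x":0.7,"y":-0.7,"az":0.055,"gripper":-1},{"x":0.85,"y":-0.85,"az":0.07,"gripper":-1},{"x":1,"y":-1,"az":0.081,"gripper":-1},{"x":1,"y":-1,"az":0.081,"gripper":-1}]' 30
python3 -m jog '[{"x":0.2,"y":-0.2,"gripper":-1},{"x":0.4,"y":-0.4,"gripper":-1},{"x":0.55,"y":-0.55,"gripper":-1},{"x":0.7,"y":-0.7,"gripper":-1},{"x":0.85,"y":-0.85,"gripper":-1},{"x":0.95,"y":-0.95,"gripper":-1},{"x":1,"y":-1,"gripper":-1},{"x":1,"y":-1,"gripper":-1}]' 30
```

```text
chan TL [721.1 240.6  51. ]
chan BL [542.1 230.3  48. ]
chan TR [722.3 187.2  51. ]
chan BR [543.2 177.8  48. ]
block TL [728.8 270.6  51. ]
block BL [538.4 260.3  51. ]
block BR [540.7 144.5  51. ]
plate BL [574.5 231.3  51. ]
plate BR [575.6 179.8  51. ]
anvil FL [ 538.3 -166.1   50. ]
FR [ 540.8 -238.8   50. ]
BL [ 633.  -166.1   50. ]
BR [ 634.5 -239.5   50. ]
padL [ 635.2 -171.5   70. ]
padR [ 636.5 -229.5   70. ]schema error: expected keys x, y, z, ax, ay, az, gripper
schema error: expected keys x, y, z, ax, ay, az, gripper
```

```bash
python3 -m jog '[{"x":0.1,"y":-0.1,"z":0,"ax":0,"ay":0,"az":0.01,"gripper":-1},{"x":0.25,"y":-0.25,"z":0,"ax":0,"ay":0,"az":0.02,"gripper":-1},{"x":0.4,"y":-0.4,"z":0,"ax":0,"ay":0,"az":0.03,"gripper":-1},{"x":0.55,"y":-0.55,"z":0,"ax":0,"ay":0,"az":0.045,"gripper":-1},{"x":0.7,"y":-0.7,"z":0,"ax":0,"ay":0,"az":0.055,"gripper":-1},{"x":0.85,"y":-0.85,"z":0,"ax":0,"ay":0,"az":0.07,"gripper":-1},{"x":1,"y":-1,"z":0,"ax":0,"ay":0,"az":0.081,"gripper":-1},{"x":1,"y":-1,"z":0,"ax":0,"ay":0,"az":0.081,"gripper":-1}]' 30
python3 -m jog '[{"x":0.2,"y":-0.2,"z":0,"ax":0,"ay":0,"az":0,"gripper":-1},{"x":0.4,"y":-0.4,"z":0,"ax":0,"ay":0,"az":0,"gripper":-1},{"x":0.6,"y":-0.6,"z":0,"ax":0,"ay":0,"az":0,"gripper":-1},{"x":0.75,"y":-0.75,"z":0,"ax":0,"ay":0,"az":0,"gripper":-1},{"x":0.85,"y":-0.85,"z":0,"ax":0,"ay":0,"az":0,"gripper":-1},{"x":0.95,"y":-0.95,"z":0,"ax":0,"ay":0,"az":0,"gripper":-1},{"x":1,"y":-1,"z":0,"ax":0,"ay":0,"az":0,"gripper":-1},{"x":1,"y":-1,"z":0,"ax":0,"ay":0,"az":0,"gripper":-1}]' 30
```

```text
time: 1.15
tcp_pos: [272.5, -443.8, 250.2]
eef_rot: [-179.9, -0.0, 0.2]
force: [-0.1, -1.0, 0.8]
gripper_width: 0.001
finger_force: 0.0
time: 2.15
tcp_pos: [421.0, -296.6, 250.2]
eef_rot: [180.0, 0.0, -0.0]
force: [-0.2, -0.1, 0.1]
gripper_width: -0.002
finger_force: 0.0
```

```bash
python3 -m jog '[{"x":0.2,"y":-0.2,"z":0,"ax":0,"ay":0,"az":0,"gripper":-1},{"x":0.4,"y":-0.4,"z":0,"ax":0,"ay":0,"az":0,"gripper":-1},{"x":0.6,"y":-0.6,"z":0,"ax":0,"ay":0,"az":0,"gripper":-1},{"x":0.75,"y":-0.62,"z":0,"ax":0,"ay":0,"az":0,"gripper":-1},{"x":0.8,"y":-0.62,"z":0,"ax":0,"ay":0,"az":0,"gripper":-1},{"x":0.8,"y":-0.62,"z":0,"ax":0,"ay":0,"az":0,"gripper":-1},{"x":0.8,"y":-0.62,"z":0,"ax":0,"ay":0,"az":0,"gripper":-1},{"x":0.8,"y":-0.62,"z":0,"ax":0,"ay":0,"az":0,"gripper":-1}]' 30
python3 - <<'E'
from h import *
import pickle
s=bot.read_state();im=bot.get_image("wrist");cv2.imwrite("pics/w1.png",im[:,:,::-1]);pickle.dump(s,open("w1.pkl","wb"))
E
```

```text
time: 3.15
tcp_pos: [540.0, -204.2, 250.5]
eef_rot: [180.0, 0.0, -0.1]
force: [-0.5, -0.1, 0.3]
gripper_width: 0.003
finger_force: 0.0
```

View pics/w1.png

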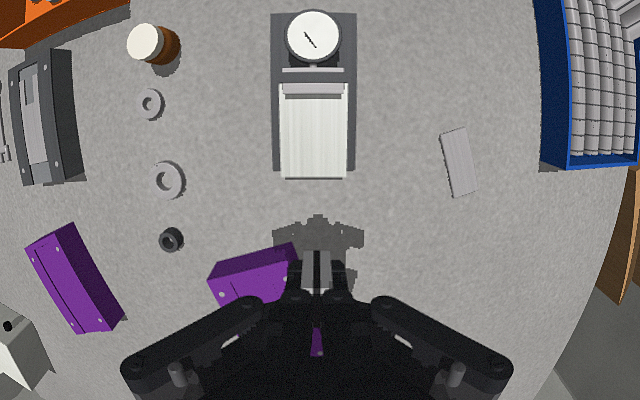

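The wrist view shows the anvil as a white rectangle from about (280,95) to (347,178), the pad at rows 83–95 and the dial at (312,36). I'll fit the anvil's edges and move on to the track.

```bash
python3 - <<'E'
from h import *
import pickle
s=pickle.load(open("w1.pkl","rb"));im=cv2.imread("pics/w1.png")
g=im.min(2); 
for r in (88,100,140,170): print(r,g[r,268:290].tolist(),g[r,338:360].tolist())
for c in (295,330): print(c,g[76:104,c].tolist(),g[170:188,c].tolist())
m=np.uint8(g>190);n,l,st,ce=cv2.connectedComponentsWithStats(m)
k=l[140,312];print(st[k]);B=l==k
rows=range(108,172)
L=[wcast((np.where(B[r])[0].min()-.5,r),50-4,s)[:2] for r in rows];R=[wcast((np.where(B[r])[0].max()+.5,r),46,s)[:2] for r in rows]
cols=range(288,340);F=[wcast((c,np.where(B[:,c])[0].max()+.5),46,s)[:2] for c in cols]
for n,P in(("L",L),("R",R),("F",F)):
    vx,vy,x,y=cv2.fitLine(np.float32(P),cv2.DIST_HUBER,0,.01,.01).ravel();print(n,np.degrees(np.arctan2(vy,vx)),x,y)
for px in((290,95),(335,95)):print(wcast(px,46,s))
E
python3 -m jog '[{"x":0.0,"y":-0.2,"z":0,"ax":0,"ay":0,"az":0,"gripper":-1},{"x":0,"y":-0.4,"z":0,"ax":0,"ay":0,"az":0,"gripper":-1},{"x":0,"y":-0.6,"z":0,"ax":0,"ay":0,"az":0,"gripper":-1},{"x":0,"y":-0.8,"z":0,"ax":0,"ay":0,"az":0,"gripper":-1},{"x":0,"y":-1,"z":0,"ax":0,"ay":0,"az":0,"gripper":-1},{"x":0,"y":-1,"z":0,"ax":0,"ay":0,"az":0,"gripper":-1},{"x":0,"y":-1,"z":0,"ax":0,"ay":0,"az":0,"gripper":-1},{"x":0,"y":-1,"z":0,"ax":0,"ay":0,"az":0,"gripper":-1}]' 30 | sed -n 2p
python3 -m jog '[{"x":0.0,"y":-0.2,"z":0,"ax":0,"ay":0,"az":0,"gripper":-1},{"x":0,"y":-0.4,"z":0,"ax":0,"ay":0,"az":0,"gripper":-1},{"x":0,"y":-0.6,"z":0,"ax":0,"ay":0,"az":0,"gripper":-1},{"x":0,"y":-0.8,"z":0,"ax":0,"ay":0,"az":0,"gripper":-1},{"x":0,"y":-1,"z":0,"ax":0,"ay":0,"az":0,"gripper":-1},{"x":0,"y":-1,"z":0,"ax":0,"ay":0,"az":0,"gripper":-1},{"x":0,"y":-1,"z":0,"ax":0,"ay":0,"az":0,"gripper":-1},{"x":0,"y":-1,"z":0,"ax":0,"ay":0,"az":0,"gripper":-1}]' 30|sed -n 2p
python3 -m jog '[{"x":0.0,"y":-0.2,"z":0,"ax":0,"ay":0,"az":0,"gripper":-1},{"x":0,"y":-0.4,"z":0,"ax":0,"ay":0,"az":0,"gripper":-1},{"x":0,"y":-0.6,"z":0,"ax":0,"ay":0,"az":0,"gripper":-1},{"x":0,"y":-0.73,"z":0.1,"ax":0,"ay":0,"az":0,"gripper":-1},{"x":0,"y":-0.73,"z":0.2,"ax":0,"ay":0,"az":0,"gripper":-1},{"x":0,"y":-0.73,"z":0.2,"ax":0,"ay":0,"az":0,"gripper":-1},{"x":0,"y":-0.73,"z":0.2,"ax":0,"ay":0,"az":0,"gripper":-1},{"x":0,"y":-0.73,"z":0.2,"ax":0,"ay":0,"az":0,"gripper":-1}]' 30
python3 - <<'E'
from h import *
import pickle
s=bot.read_state();im=bot.get_image("wrist");cv2.imwrite("pics/w2.png",im[:,:,::-1]);pickle.dump(s,open("w2.pkl","wb"))
E
```

```text
88 [154, 155, 128, 92, 87, 89, 89, 89, 92, 84, 131, 196, 233, 215, 111, 183, 180, 182, 181, 180, 182, 185] [184, 181, 185, 183, 187, 158, 129, 240, 240, 180, 115, 84, 94, 90, 85, 89, 87, 81, 108, 143, 157, 149]
100 [157, 158, 139, 89, 86, 90, 87, 90, 83, 84, 70, 211, 225, 220, 216, 214, 212, 216, 221, 219, 223, 228] [222, 225, 225, 223, 222, 222, 221, 227, 234, 184, 104, 83, 85, 86, 86, 84, 83, 77, 112, 164, 154, 152]
140 [160, 162, 161, 136, 103, 89, 85, 83, 85, 84, 82, 123, 178, 218, 208, 210, 204, 202, 201, 202, 197, 214] [209, 208, 211, 213, 214, 215, 216, 223, 222, 85, 82, 85, 89, 78, 84, 81, 77, 111, 142, 163, 157, 157]
170 [160, 159, 153, 157, 157, 84, 69, 73, 74, 77, 79, 67, 128, 178, 209, 203, 204, 195, 197, 194, 199, 194] [203, 208, 206, 215, 203, 209, 214, 222, 126, 75, 68, 71, 71, 73, 68, 127, 153, 156, 163, 169, 168, 164]
295 [91, 91, 90, 93, 86, 84, 81, 184, 190, 189, 186, 186, 186, 179, 184, 184, 178, 140, 92, 112, 106, 108, 90, 203, 222, 215, 218, 217] [205, 202, 201, 207, 204, 209, 189, 132, 68, 106, 174, 171, 161, 161, 162, 159, 157, 157]
330 [96, 98, 96, 95, 93, 87, 79, 198, 194, 183, 190, 183, 183, 188, 186, 187, 176, 136, 95, 112, 110, 109, 93, 222, 223, 220, 220, 218] [202, 209, 208, 208, 202, 213, 189, 127, 63, 98, 171, 167, 167, 165, 168, 167, 162, 154]
[ 279   83   69   94 5248]
L 0.022099186 590.7174 -166.4599
R -0.42745286 574.3024 -236.82126
F 89.31352 541.31995 -199.50458
[ 628.4246756  -177.86878278   46.        ]
[ 628.17613484 -224.55870237   46.        ]
tcp_pos: [540.9, -55.1, 250.4]
tcp_pos: [541.3, 94.6, 250.3]
time: 6.2
tcp_pos: [541.7, 205.1, 220.8]
eef_rot: [180.0, -0.0, -0.1]
force: [0.3, -0.4, 0.6]
gripper_width: -0.003
finger_force: 0.0
```

View pics/w2.png

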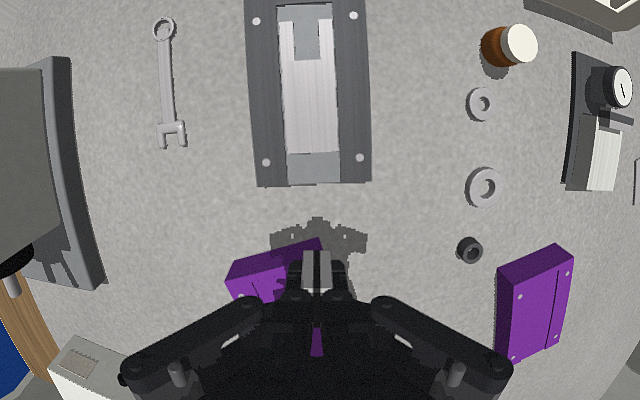

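The wrist view shows the plate's solid end at row ~152 (columns 286–340). The channel's open edge is at row ~184, and the rails are dark with a slight tilt.

Run:
```python
from h import *
import pickle
s=pickle.load(open("w2.pkl","rb"));g=cv2.imread("pics/w2.png").min(2).astype(int)
print(s["tcp_pos"],s["eef_rot"])
for r in (60,120,170): print(r,g[r,240:262].tolist(),g[r,276:292].tolist(),g[r,332:346].tolist(),g[r,362:378].tolist())
for c in (295,325): print(c,g[145:195,c].tolist())
fit=lambda n,P:(lambda v:print(n,"ang",round(float(np.degrees(np.arctan2(v[1],v[0]))),2),v[2:].round(1)))(cv2.fitLine(np.float32(P),cv2.DIST_HUBER,0,.01,.01).ravel())
def edge(r,a,b,t=None): # strongest step col
    d=np.abs(np.diff(cv2.GaussianBlur(np.float32(g[r:r+1]),(3,1),0)[0,a:b]));return a+d.argmax()+.5
def edgec(c,a,b):
    d=np.abs(np.diff(cv2.GaussianBlur(np.float32(g[:,c:c+1]),(1,3),0)[a:b,0]));return a+d.argmax()+.5
z=47
fit("outL",[wcast((edge(r,240,264),r),z,s)[:2] for r in range(60,175)])
fit("outR",[wcast((edge(r,358,378),r),z,s)[:2] for r in range(60,175)])
fit("inL",[wcast((edge(r,272,294),r),z,s)[:2] for r in range(60,145)])
fit("inR",[wcast((edge(r,328,346),r),z,s)[:2] for r in range(60,145)])
fit("plateend",[wcast((c,edgec(c,146,160)),z,s)[:2] for c in range(292,334)])
fit("open",[wcast((c,edgec(c,172,190)),z-3,s)[:2] for c in range(292,334)])
```

```text
[541.71411889 205.08479038 220.75973889] [ 1.79997334e+02 -4.97632618e-02 -1.21360238e-01]
60 [149, 153, 152, 156, 162, 157, 116, 91, 95, 94, 97, 98, 99, 97, 92, 95, 99, 98, 100, 97, 96, 100] [96, 96, 65, 128, 168, 190, 208, 204, 206, 209, 207, 206, 205, 212, 210, 207] [209, 207, 132, 69, 95, 105, 101, 100, 99, 99, 103, 100, 99, 103] [92, 89, 95, 101, 99, 92, 116, 161, 162, 163, 159, 160, 159, 163, 160, 162]
120 [168, 171, 170, 168, 166, 166, 165, 167, 164, 163, 139, 82, 94, 95, 89, 92, 95, 93, 92, 96, 89, 93] [91, 90, 92, 94, 99, 94, 73, 54, 131, 186, 192, 186, 190, 190, 188, 188] [186, 186, 189, 183, 194, 160, 111, 87, 91, 97, 92, 96, 94, 93] [90, 89, 89, 88, 90, 94, 92, 86, 100, 159, 177, 175, 180, 174, 170, 164]
170 [166, 169, 170, 168, 168, 169, 166, 165, 169, 164, 169, 169, 170, 174, 185, 115, 79, 86, 90, 91, 90, 93] [90, 87, 86, 88, 85, 82, 92, 90, 87, 92, 68, 112, 152, 145, 142, 144] [138, 141, 138, 138, 135, 144, 143, 148, 87, 87, 90, 89, 84, 90] [88, 84, 82, 91, 84, 89, 87, 87, 82, 117, 169, 178, 175, 169, 168, 164]
295 [184, 181, 181, 179, 179, 184, 185, 186, 138, 128, 146, 142, 145, 141, 143, 144, 142, 146, 143, 142, 141, 142, 142, 143, 145, 144, 136, 146, 138, 142, 143, 143, 141, 140, 146, 139, 143, 146, 139, 113, 90, 173, 166, 164, 159, 162, 163, 165, 165, 167]
325 [177, 173, 175, 176, 176, 174, 179, 147, 143, 138, 138, 146, 141, 141, 136, 142, 142, 142, 144, 146, 142, 142, 141, 143, 141, 145, 143, 144, 145, 142, 140, 141, 140, 143, 140, 142, 144, 111, 148, 173, 164, 168, 161, 165, 172, 166, 166, 166, 166, 163]
outL ang 2.93 [610.3 268.1]
outR ang 3.11 [611.8 152.6]
inL ang 3.24 [623.3 236.3]
inR ang 2.99 [622.9 185.5]
plateend ang -88.13 [574.5 207.9]
open ang -86.07 [540.7 208.3]
```

```bash
python3 -m jog '[{"x":0.15,"y":-0.01,"z":0.1,"ax":0,"ay":0,"az":-0.005,"gripper":-1},{"x":0.3,"y":-0.02,"z":0.3,"ax":0,"ay":0,"az":-0.01,"gripper":-1},{"x":0.45,"y":-0.03,"z":0.5,"ax":0,"ay":0,"az":-0.015,"gripper":-1},{"x":0.6,"y":-0.04,"z":0.7,"ax":0,"ay":0,"az":-0.0173,"gripper":-1},{"x":0.71,"y":-0.05,"z":0.85,"ax":0,"ay":0,"az":-0.0173,"gripper":-1},{"x":0.71,"y":-0.05,"z":0.94,"ax":0,"ay":0,"az":-0.0173,"gripper":-1},{"x":0.71,"y":-0.05,"z":0.96,"ax":0,"ay":0,"az":-0.0173,"gripper":-1},{"x":0.71,"y":-0.05,"z":0.96,"ax":0,"ay":0,"az":-0.0173,"gripper":-1}]' 30
python3 -m jog '[{"x":0,"y":0,"z":0.01,"ax":0,"ay":0,"az":0,"gripper":-1},{"x":0,"y":0,"z":0.02,"ax":0,"ay":0,"az":0,"gripper":-1},{"x":0,"y":0,"z":0.03,"ax":0,"ay":0,"az":0,"gripper":-1},{"x":0,"y":0,"z":0.036,"ax":0,"ay":0,"az":0,"gripper":-1},{"x":0,"y":0,"z":0.036,"ax":0,"ay":0,"az":0,"gripper":-1},{"x":0,"y":0,"z":0.036,"ax":0,"ay":0,"az":0,"gripper":-1},{"x":0,"y":0,"z":0.036,"ax":0,"ay":0,"az":0,"gripper":-1},{"x":0,"y":0,"z":0.036,"ax":0,"ay":0,"az":0,"gripper":-1}]' 30
```

```text
time: 7.25
tcp_pos: [647.4, 213.6, 77.1]
eef_rot: [-180.0, -0.0, 3.1]
force: [0.0, -0.4, 0.5]
gripper_width: 0.0
finger_force: 0.0
time: 8.25
tcp_pos: [647.7, 213.4, 70.9]
eef_rot: [-180.0, -0.0, 3.1]
force: [-0.5, 0.1, 0.6]
gripper_width: 0.001
finger_force: 0.0
```

```bash
python3 -m jog '[{"x":0,"y":0,"z":0.002,"ax":0,"ay":0,"az":0,"gripper":-1},{"x":0,"y":0,"z":0.004,"ax":0,"ay":0,"az":0,"gripper":-1},{"x":0,"y":0,"z":0.006,"ax":0,"ay":0,"az":0,"gripper":-1},{"x":0,"y":0,"z":0.008,"ax":0,"ay":0,"az":0,"gripper":-1},{"x":0,"y":0,"z":0.01,"ax":0,"ay":0,"az":0,"gripper":-1},{"x":0,"y":0,"z":0.012,"ax":0,"ay":0,"az":0,"gripper":-1},{"x":0,"y":0,"z":0.014,"ax":0,"ay":0,"az":0,"gripper":-1},{"x":0,"y":0,"z":0.014,"ax":0,"ay":0,"az":0,"gripper":-1}]' 30
```

```text
time: 9.25
tcp_pos: [647.7, 213.4, 68.8]
eef_rot: [180.0, 0.0, 3.1]
force: [-0.5, -0.0, -0.8]
gripper_width: -0.001
finger_force: 0.0
```

```bash
python3 -m jog '[{"x":0,"y":0,"z":0.002,"ax":0,"ay":0,"az":0,"gripper":-1},{"x":0,"y":0,"z":0.004,"ax":0,"ay":0,"az":0,"gripper":-1},{"x":0,"y":0,"z":0.006,"ax":0,"ay":0,"az":0,"gripper":-1},{"x":0,"y":0,"z":0.008,"ax":0,"ay":0,"az":0,"gripper":-1},{"x":0,"y":0,"z":0.01,"ax":0,"ay":0,"az":0,"gripper":-1},{"x":0,"y":0,"z":0.012,"ax":0,"ay":0,"az":0,"gripper":-1},{"x":0,"y":0,"z":0.014,"ax":0,"ay":0,"az":0,"gripper":-1},{"x":0,"y":0,"z":0.014,"ax":0,"ay":0,"az":0,"gripper":-1}]' 30
```

```text
time: 10.25
tcp_pos: [647.7, 213.4, 66.7]
eef_rot: [180.0, 0.0, 3.1]
force: [-1.1, 0.1, 0.1]
gripper_width: -0.001
finger_force: 0.0
```

```bash
python3 -m jog '[{"x":0,"y":0,"z":0.002,"ax":0,"ay":0,"az":0,"gripper":-1},{"x":0,"y":0,"z":0.004,"ax":0,"ay":0,"az":0,"gripper":-1},{"x":0,"y":0,"z":0.006,"ax":0,"ay":0,"az":0,"gripper":-1},{"x":0,"y":0,"z":0.008,"ax":0,"ay":0,"az":0,"gripper":-1},{"x":0,"y":0,"z":0.01,"ax":0,"ay":0,"az":0,"gripper":-1},{"x":0,"y":0,"z":0.012,"ax":0,"ay":0,"az":0,"gripper":-1},{"x":0,"y":0,"z":0.014,"ax":0,"ay":0,"az":0,"gripper":-1},{"x":0,"y":0,"z":0.014,"ax":0,"ay":0,"az":0,"gripper":-1}]' 30
```

```text
time: 11.25
tcp_pos: [648.5, 213.6, 66.0]
eef_rot: [-180.0, -0.1, 3.1]
force: [-2.0, 0.2, 8.1]
gripper_width: 0.003
finger_force: 4.1
```

```bash
python3 -m jog '[{"x":0,"y":0,"z":0.002,"ax":0,"ay":0,"az":0,"gripper":-1},{"x":-0.02,"y":0,"z":0.003,"ax":0,"ay":0,"az":0,"gripper":-1},{"x":-0.06,"y":0,"z":0.003,"ax":0,"ay":0,"az":0,"gripper":-1},{"x":-0.1,"y":0,"z":0.003,"ax":0,"ay":0,"az":0,"gripper":-1},{"x":-0.15,"y":0,"z":0.003,"ax":0,"ay":0,"az":0,"gripper":-1},{"x":-0.2,"y":0,"z":0.003,"ax":0,"ay":0,"az":0,"gripper":-1},{"x":-0.24,"y":0,"z":0.003,"ax":0,"ay":0,"az":0,"gripper":-1},{"x":-0.26,"y":0,"z":0.003,"ax":0,"ay":0,"az":0,"gripper":-1}]' 30
python3 - <<'E'
from h import *
import pickle
s=bot.read_state();im=bot.get_image("top");cv2.imwrite("pics/t2.png",im[:,:,::-1])
g=im.min(2).astype(int)
for c in (240,247): print(c,g[180:212,c].tolist())
print(proj("top",(535,208,47)))
E
```

```text
time: 12.25
tcp_pos: [611.0, 212.0, 66.0]
eef_rot: [-179.9, -0.3, 3.1]
force: [1.5, -0.3, 8.9]
gripper_width: 0.0
finger_force: 3.8
240 [39, 37, 55, 66, 68, 62, 66, 65, 64, 67, 67, 69, 71, 69, 68, 67, 69, 72, 71, 72, 68, 68, 75, 67, 72, 69, 73, 69, 70, 80, 69, 66]
247 [19, 52, 75, 75, 73, 69, 70, 72, 71, 75, 71, 68, 75, 74, 75, 72, 75, 72, 76, 76, 77, 68, 75, 81, 66, 46, 61, 64, 66, 62, 64, 65]
[242.27418729 205.47950629]
```

```bash
python3 -m jog '[{"x":-0.03,"y":0,"z":0,"ax":0,"ay":0,"az":0,"gripper":-1},{"x":-0.08,"y":0,"z":0,"ax":0,"ay":0,"az":0,"gripper":-1},{"x":-0.13,"y":0,"z":0,"ax":0,"ay":0,"az":0,"gripper":-1},{"x":-0.18,"y":0,"z":0,"ax":0,"ay":0,"az":0,"gripper":-1},{"x":-0.22,"y":0,"z":0,"ax":0,"ay":0,"az":0,"gripper":-1},{"x":-0.26,"y":0,"z":0,"ax":0,"ay":0,"az":0,"gripper":-1},{"x":-0.275,"y":0,"z":0,"ax":0,"ay":0,"az":0,"gripper":-1},{"x":-0.275,"y":0,"z":0,"ax":0,"ay":0,"az":0,"gripper":-1}]' 30
python3 - <<'E'
from h import *
import pickle
s=bot.read_state();im=bot.get_image("wrist");cv2.imwrite("pics/w3.png",im[:,:,::-1]);cv2.imwrite("pics/s3.png",bot.get_image("scene")[180:360,300:460,::-1]);pickle.dump(s,open("w3.pkl","wb"))
E
```

```text
time: 13.3
tcp_pos: [569.8, 209.8, 66.0]
eef_rot: [-179.9, -0.3, 3.1]
force: [0.5, -0.5, 9.5]
gripper_width: -0.0
finger_force: 4.9
```

View pics/w3.png

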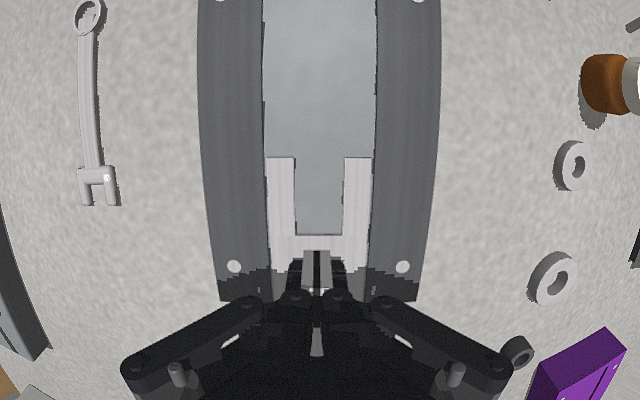

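The plate's slotted end is at row 157 (columns 265–371) and the slot bottom is at row 235. I'll cast both to get the overhang, then lift clear and back away.

```bash
python3 - <<'E'
from h import *
import pickle
s=pickle.load(open("w3.pkl","rb"))
for p in((280,157),(358,157),(320,234.5)): print(wcast(p,47,s).round(1))
E
python3 -m jog '[{"x":0,"y":0,"z":-0.02,"ax":0,"ay":0,"az":0,"gripper":-1},{"x":0,"y":0,"z":-0.1,"ax":0,"ay":0,"az":0,"gripper":-1},{"x":-0.1,"y":0,"z":-0.25,"ax":0,"ay":0,"az":0,"gripper":-0.5},{"x":-0.3,"y":0,"z":-0.4,"ax":0,"ay":0,"az":0,"gripper":0},{"x":-0.5,"y":0,"z":-0.5,"ax":0,"ay":0,"az":0,"gripper":0.4},{"x":-0.58,"y":0,"z":-0.55,"ax":0,"ay":0,"az":0,"gripper":0.8},{"x":-0.58,"y":0,"z":-0.55,"ax":0,"ay":0,"az":0,"gripper":1},{"x":-0.58,"y":0,"z":-0.55,"ax":0,"ay":0,"az":0,"gripper":1}]' 30
python3 - <<'E'
from h import *
import pickle
s=bot.read_state();im=bot.get_image("wrist");cv2.imwrite("pics/w4.png",im[:,:,::-1]);pickle.dump(s,open("w4.pkl","wb"))
E
```

```text
[625.5 229.3  47. ]
[627.5 192.9  47. ]
[587.1 208.5  47. ]
time: 14.4
tcp_pos: [481.9, 204.5, 146.4]
eef_rot: [-180.0, -0.1, 3.0]
force: [0.8, -0.1, -0.2]
gripper_width: 1.003
finger_force: 0.0
```

View pics/w4.png

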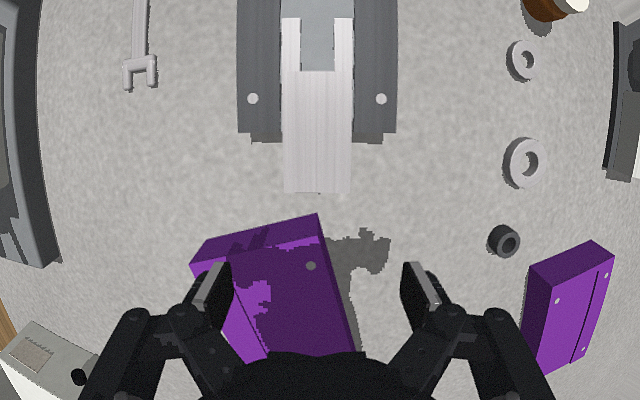

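The plate now overhangs cleanly: its solid end is at row 192 (columns 284–351) and the block edge at row ~135. The purple block's near corner at (318,213) sits close to the grasp, so I'll check clearance.

Run:
```python
from h import *
import pickle
s=pickle.load(open("w4.pkl","rb"));print(s["tcp_pos"])
for n,p,z in[("endL",(284,192),46),("endR",(350,192),46),("slot",(318,70),47),("railL",(244,134),47),("railR",(388,133),47),("purp top corner",(318,213),47),("purp left",(204,240),47),("purp bot?",(357,352),47),("low left",(189,265),0)]: print(n,wcast(p,z,s).round(1))
for p in((245,232),(206,241),(262,295)): print("top",cast("top",p,48).round(1))
```

```text
[481.91699858 204.45784945 146.40720942]
endL [495.3 229.1  46. ]
endR [497.9 179.2  46. ]
slot [586.5 208.3  47. ]
railL [538.5 259.7  47. ]
railR [544.7 154.9  47. ]
purp top corner [480.1 202.5  47. ]
purp left [450.6 296.1  47. ]
purp bot? [330.8 154.7  47. ]
low left [394.8 335.6   0. ]
top [457.4 196.7  48. ]
top [429.4 307.7  48. ]
top [279.3 141.1  48. ]
```

```bash
python3 -m jog '[{"x":0.1,"y":0.004,"z":0.05,"ax":0,"ay":0,"az":0,"gripper":1},{"x":0.18,"y":0.007,"z":0.15,"ax":0,"ay":0,"az":0,"gripper":1},{"x":0.18,"y":0.007,"z":0.3,"ax":0,"ay":0,"az":0,"gripper":1},{"x":0.18,"y":0.007,"z":0.45,"ax":0,"ay":0,"az":0,"gripper":1},{"x":0.18,"y":0.007,"z":0.6,"ax":0,"ay":0,"az":0,"gripper":1},{"x":0.18,"y":0.007,"z":0.68,"ax":0,"ay":0,"az":0,"gripper":1},{"x":0.18,"y":0.007,"z":0.69,"ax":0,"ay":0,"az":0,"gripper":1},{"x":0.18,"y":0.007,"z":0.69,"ax":0,"ay":0,"az":0,"gripper":1}]' 30
python3 - <<'E'
from h import *
import pickle
s=bot.read_state();im=bot.get_image("wrist");cv2.imwrite("pics/w5.png",im[:,:,::-1]);pickle.dump(s,open("w5.pkl","wb"))
E
```

```text
time: 15.45
tcp_pos: [508.2, 204.9, 43.3]
eef_rot: [-180.0, -0.0, 3.1]
force: [-0.5, 0.7, 0.3]
gripper_width: 1.002
finger_force: 0.0
```

View pics/w5.png

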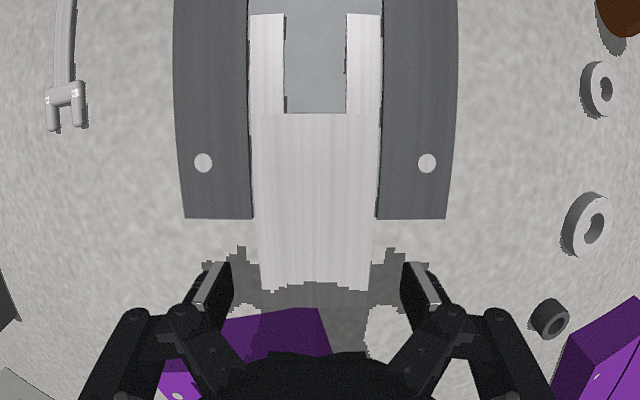

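The open pads (columns ~215 and ~420) straddle the overhanging end (columns 260–372), centred on it. Closing.

```bash
python3 -m jog '[{"x":0,"y":0,"z":0,"ax":0,"ay":0,"az":0,"gripper":0.6},{"x":0,"y":0,"z":0,"ax":0,"ay":0,"az":0,"gripper":0.3},{"x":0,"y":0,"z":0,"ax":0,"ay":0,"az":0,"gripper":0},{"x":0,"y":0,"z":0,"ax":0,"ay":0,"az":0,"gripper":-0.5},{"x":0,"y":0,"z":0,"ax":0,"ay":0,"az":0,"gripper":-0.5},{"x":0,"y":0,"z":0,"ax":0,"ay":0,"az":0,"gripper":-0.5},{"x":0,"y":0,"z":0,"ax":0,"ay":0,"az":0,"gripper":-0.5},{"x":0,"y":0,"z":0,"ax":0,"ay":0,"az":0,"gripper":-0.5}]' 90
python3 -m jog '[{"x":0,"y":0,"z":0,"ax":0,"ay":0,"az":0,"gripper":-0.5},{"x":0,"y":0,"z":-0.02,"ax":0,"ay":0,"az":0,"gripper":-0.5},{"x":0,"y":0,"z":-0.05,"ax":0,"ay":0,"az":0,"gripper":-0.5},{"x":0,"y":0,"z":-0.1,"ax":0,"ay":0,"az":0,"gripper":-0.5},{"x":0,"y":0,"z":-0.16,"ax":0,"ay":0,"az":0,"gripper":-0.5},{"x":0,"y":0,"z":-0.22,"ax":0,"ay":0,"az":0,"gripper":-0.5},{"x":0,"y":0,"z":-0.28,"ax":0,"ay":0,"az":0,"gripper":-0.5},{"x":0,"y":0,"z":-0.3,"ax":0,"ay":0,"az":0,"gripper":-0.5}]' 90
python3 -m jog '[{"x":0,"y":0,"z":0,"ax":0,"ay":0,"az":0,"gripper":-0.5},{"x":0,"y":0,"z":-0.04,"ax":0,"ay":0,"az":0,"gripper":-0.5},{"x":0,"y":0,"z":-0.1,"ax":0,"ay":0,"az":0,"gripper":-0.5},{"x":0,"y":0,"z":-0.18,"ax":0,"ay":0,"az":0,"gripper":-0.5},{"x":0,"y":0,"z":-0.26,"ax":0,"ay":0,"az":0,"gripper":-0.5},{"x":0,"y":0,"z":-0.34,"ax":0,"ay":0,"az":0,"gripper":-0.5},{"x":0,"y":0,"z":-0.4,"ax":0,"ay":0,"az":0,"gripper":-0.5},{"x":0,"y":0,"z":-0.4,"ax":0,"ay":0,"az":0,"gripper":-0.5}]' 90
python3 - <<'E'
from h import *
import pickle
s=bot.read_state();im=bot.get_image("wrist");cv2.imwrite("pics/w6.png",im[:,:,::-1]);pickle.dump(s,open("w6.pkl","wb"))
cv2.imwrite("pics/s6.png",cv2.resize(bot.get_image("scene")[150:320,310:480,::-1],None,fx=3,fy=3))
E
```

```text
time: 16.5
tcp_pos: [507.9, 205.0, 43.3]
eef_rot: [-180.0, -0.0, 3.1]
force: [-0.7, 1.2, 4.5]
gripper_width: 0.551
finger_force: 91.6
time: 17.5
tcp_pos: [508.1, 205.0, 89.0]
eef_rot: [-180.0, -0.1, 3.1]
force: [0.8, 1.5, -1.5]
gripper_width: 0.546
finger_force: 92.3
time: 18.5
tcp_pos: [508.2, 205.0, 149.0]
eef_rot: [-180.0, -0.1, 3.1]
force: [-0.3, 0.3, -1.6]
gripper_width: 0.549
finger_force: 92.4
```

View pics/w6.png

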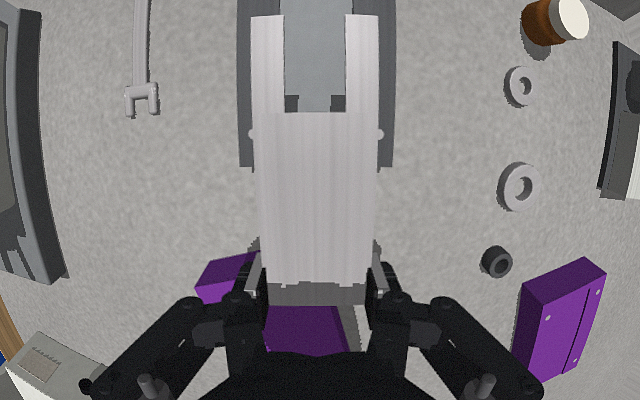

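The plate is held level, since its image barely changed from before the lift, and it's centred. Carrying it to the stand.

```bash
python3 -m jog '[{"x":0,"y":0.06,"z":0,"ax":0,"ay":0,"az":0.003,"gripper":-0.5},{"x":0,"y":0.2,"z":0,"ax":0,"ay":0,"az":0.006,"gripper":-0.5},{"x":0,"y":0.36,"z":0,"ax":0,"ay":0,"az":0.01,"gripper":-0.5},{"x":0,"y":0.52,"z":0,"ax":0,"ay":0,"az":0.013,"gripper":-0.5},{"x":0,"y":0.68,"z":0,"ax":0,"ay":0,"az":0.016,"gripper":-0.5},{"x":0,"y":0.82,"z":0,"ax":0,"ay":0,"az":0.0194,"gripper":-0.5},{"x":0,"y":0.94,"z":0,"ax":0,"ay":0,"az":0.0194,"gripper":-0.5},{"x":0,"y":1,"z":0,"ax":0,"ay":0,"az":0.0194,"gripper":-0.5}]' 90
python3 -m jog '[{"x":0,"y":0.1,"z":0,"ax":0,"ay":0,"az":0,"gripper":-0.5},{"x":0,"y":0.24,"z":0,"ax":0,"ay":0,"az":0,"gripper":-0.5},{"x":0,"y":0.38,"z":0,"ax":0,"ay":0,"az":0,"gripper":-0.5},{"x":0,"y":0.52,"z":0,"ax":0,"ay":0,"az":0,"gripper":-0.5},{"x":0,"y":0.66,"z":0,"ax":0,"ay":0,"az":0,"gripper":-0.5},{"x":0,"y":0.8,"z":0,"ax":0,"ay":0,"az":0,"gripper":-0.5},{"x":0,"y":0.92,"z":0,"ax":0,"ay":0,"az":0,"gripper":-0.5},{"x":0,"y":1,"z":0,"ax":0,"ay":0,"az":0,"gripper":-0.5}]' 90
python3 -m jog '[{"x":-0.02,"y":0.1,"z":0,"ax":0,"ay":0,"az":0,"gripper":-0.5},{"x":-0.04,"y":0.22,"z":0,"ax":0,"ay":0,"az":0,"gripper":-0.5},{"x":-0.06,"y":0.34,"z":0,"ax":0,"ay":0,"az":0,"gripper":-0.5},{"x":-0.09,"y":0.46,"z":0,"ax":0,"ay":0,"az":0,"gripper":-0.5},{"x":-0.12,"y":0.58,"z":0,"ax":0,"ay":0,"az":0,"gripper":-0.5},{"x":-0.15,"y":0.67,"z":0,"ax":0,"ay":0,"az":0,"gripper":-0.5},{"x":-0.15,"y":0.71,"z":0,"ax":0,"ay":0,"az":0,"gripper":-0.5},{"x":-0.15,"y":0.71,"z":0,"ax":0,"ay":0,"az":0,"gripper":-0.5}]' 90
python3 - <<'E'
from h import *
import pickle
s=bot.read_state();im=bot.get_image("wrist");cv2.imwrite("pics/w7.png",im[:,:,::-1]);pickle.dump(s,open("w7.pkl","wb"))
E
```

```text
time: 19.6
tcp_pos: [515.6, 52.9, 148.1]
eef_rot: [180.0, 0.0, -0.6]
force: [0.5, 0.0, -1.1]
gripper_width: 0.544
finger_force: 92.4
time: 20.6
tcp_pos: [514.6, -96.0, 148.1]
eef_rot: [180.0, 0.0, -0.4]
force: [0.6, 0.2, -2.0]
gripper_width: 0.548
finger_force: 92.4
time: 21.6
tcp_pos: [491.6, -201.5, 148.2]
eef_rot: [-180.0, -0.0, -0.4]
force: [-0.7, 0.0, -1.2]
gripper_width: 0.546
finger_force: 92.4
```

View pics/w7.png

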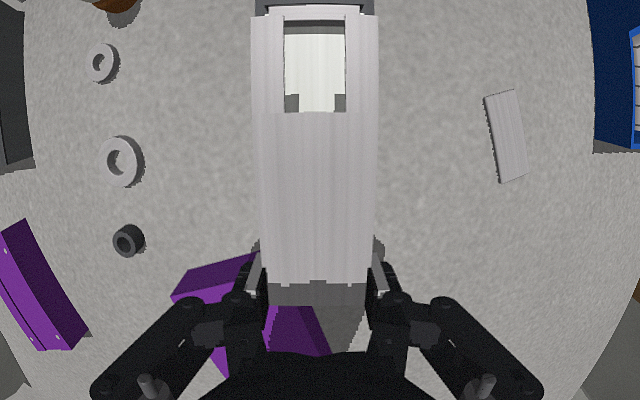

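The plate is over the anvil, lined up with the pad (pad columns 265–362, plate 251–377). The anvil shows through the slot from row ~25. I'll check the pad distance and the purple block's clearance.

Run:
```python
from h import *
import pickle
s=pickle.load(open("w7.pkl","rb"));g=cv2.imread("pics/w7.png").min(2)
print(g[0:34,313].tolist())
print("pad bottom",[wcast((313,r),46,s).round(1) for r in(20,25)])
print("plate end",wcast((262,17),148.2+3.9,s).round(1),wcast((365,17),148.2+3.9,s).round(1))
for p in((373,241),(335,253),(392,305),(348,317)): print("purple",cast("top",p,48).round(1))
print("purple w0",[wcast(p,0,s).round(1) for p in((250,258),(172,297))])
```

```text
[90, 100, 104, 20, 137, 228, 212, 207, 206, 209, 214, 204, 208, 204, 210, 213, 204, 204, 217, 171, 69, 52, 55, 61, 57, 53, 91, 120, 109, 115, 106, 111, 107, 93]
pad bottom [array([ 634. , -200.9,   46. ]), array([ 630.1, -200.8,   46. ])]
plate end [ 608.1 -182.3  152.1] [ 607.6 -221.3  152.1]
purple [ 438.2 -174.7   48. ]
purple [401.6 -64.8  48. ]
purple [ 257.4 -228.6   48. ]
purple [ 222.2 -103.7   48. ]
purple w0 [array([ 422.4, -134.3,    0. ]), array([365.7, -32. ,   0. ])]
```

```bash
python3 -m jog '[{"x":0,"y":0,"z":0.05,"ax":0,"ay":0,"az":0,"gripper":-0.5},{"x":0,"y":0,"z":0.15,"ax":0,"ay":0,"az":0,"gripper":-0.5},{"x":0,"y":0,"z":0.27,"ax":0,"ay":0,"az":0,"gripper":-0.5},{"x":0,"y":0,"z":0.4,"ax":0,"ay":0,"az":0,"gripper":-0.5},{"x":0,"y":0,"z":0.5,"ax":0,"ay":0,"az":0,"gripper":-0.5},{"x":0,"y":0,"z":0.58,"ax":0,"ay":0,"az":0,"gripper":-0.5},{"x":0,"y":0,"z":0.63,"ax":0,"ay":0,"az":0,"gripper":-0.5},{"x":0,"y":0,"z":0.64,"ax":0,"ay":0,"az":0,"gripper":-0.5}]' 90
python3 -m jog '[{"x":0,"y":0,"z":0.002,"ax":0,"ay":0,"az":0,"gripper":-0.5},{"x":0,"y":0,"z":0.005,"ax":0,"ay":0,"az":0,"gripper":-0.5},{"x":0,"y":0,"z":0.008,"ax":0,"ay":0,"az":0,"gripper":-0.5},{"x":0,"y":0,"z":0.011,"ax":0,"ay":0,"az":0,"gripper":-0.5},{"x":0,"y":0,"z":0.014,"ax":0,"ay":0,"az":0,"gripper":-0.5},{"x":0,"y":0,"z":0.017,"ax":0,"ay":0,"az":0,"gripper":-0.5},{"x":0,"y":0,"z":0.02,"ax":0,"ay":0,"az":0,"gripper":-0.5},{"x":0,"y":0,"z":0.02,"ax":0,"ay":0,"az":0,"gripper":-0.5}]' 90
```

```text
time: 22.65
tcp_pos: [491.3, -201.2, 51.8]
eef_rot: [-180.0, 0.0, -0.4]
force: [-0.3, 0.0, -2.0]
gripper_width: 0.55
finger_force: 92.4
time: 23.65
tcp_pos: [491.4, -201.2, 49.1]
eef_rot: [-180.0, 0.0, -0.4]
force: [0.0, 0.6, -1.5]
gripper_width: 0.549
finger_force: 92.4
```

```bash
python3 -m jog '[{"x":0,"y":0,"z":0.002,"ax":0,"ay":0,"az":0,"gripper":-0.5},{"x":0,"y":0,"z":0.004,"ax":0,"ay":0,"az":0,"gripper":-0.5},{"x":0,"y":0,"z":0.006,"ax":0,"ay":0,"az":0,"gripper":-0.5},{"x":0,"y":0,"z":0.008,"ax":0,"ay":0,"az":0,"gripper":-0.5},{"x":0,"y":0,"z":0.01,"ax":0,"ay":0,"az":0,"gripper":-0.5},{"x":0,"y":0,"z":0.012,"ax":0,"ay":0,"az":0,"gripper":-0.5},{"x":0,"y":0,"z":0.014,"ax":0,"ay":0,"az":0,"gripper":-0.5},{"x":0,"y":0,"z":0.014,"ax":0,"ay":0,"az":0,"gripper":-0.5}]' 90
```

```text
time: 24.65
tcp_pos: [491.4, -201.3, 47.1]
eef_rot: [-180.0, -0.0, -0.4]
force: [0.6, -0.3, -0.7]
gripper_width: 0.547
finger_force: 92.4
```

```bash
python3 -m jog '[{"x":0,"y":0,"z":0.002,"ax":0,"ay":0,"az":0,"gripper":-0.5},{"x":0,"y":0,"z":0.004,"ax":0,"ay":0,"az":0,"gripper":-0.5},{"x":0,"y":0,"z":0.006,"ax":0,"ay":0,"az":0,"gripper":-0.5},{"x":0,"y":0,"z":0.008,"ax":0,"ay":0,"az":0,"gripper":-0.5},{"x":0,"y":0,"z":0.01,"ax":0,"ay":0,"az":0,"gripper":-0.5},{"x":0,"y":0,"z":0.01,"ax":0,"ay":0,"az":0,"gripper":-0.5},{"x":0,"y":0,"z":0.01,"ax":0,"ay":0,"az":0,"gripper":-0.5},{"x":0,"y":0,"z":0.01,"ax":0,"ay":0,"az":0,"gripper":-0.5}]' 90
```

```text
time: 25.65
tcp_pos: [491.5, -201.3, 45.6]
eef_rot: [180.0, -0.0, -0.4]
force: [0.7, -0.2, -1.3]
gripper_width: 0.549
finger_force: 92.4
```

```bash
python3 -m jog '[{"x":0,"y":0,"z":0.002,"ax":0,"ay":0,"az":0,"gripper":-0.5},{"x":0,"y":0,"z":0.004,"ax":0,"ay":0,"az":0,"gripper":-0.5},{"x":0,"y":0,"z":0.006,"ax":0,"ay":0,"az":0,"gripper":-0.5},{"x":0,"y":0,"z":0.008,"ax":0,"ay":0,"az":0,"gripper":-0.5},{"x":0,"y":0,"z":0.01,"ax":0,"ay":0,"az":0,"gripper":-0.5},{"x":0,"y":0,"z":0.01,"ax":0,"ay":0,"az":0,"gripper":-0.5},{"x":0,"y":0,"z":0.01,"ax":0,"ay":0,"az":0,"gripper":-0.5},{"x":0,"y":0,"z":0.01,"ax":0,"ay":0,"az":0,"gripper":-0.5}]' 90
```

```text
time: 26.65
tcp_pos: [491.5, -201.3, 44.1]
eef_rot: [180.0, -0.0, -0.4]
force: [-0.2, 0.0, 0.9]
gripper_width: 0.547
finger_force: 92.5
```

```bash
python3 -m jog '[{"x":0.01,"y":0,"z":0,"ax":0,"ay":0,"az":0,"gripper":-0.5},{"x":0.02,"y":0,"z":0,"ax":0,"ay":0,"az":0,"gripper":-0.5},{"x":0.035,"y":0,"z":0,"ax":0,"ay":0,"az":0,"gripper":-0.5},{"x":0.05,"y":0,"z":0,"ax":0,"ay":0,"az":0,"gripper":-0.5},{"x":0.06,"y":0,"z":0,"ax":0,"ay":0,"az":0,"gripper":-0.5},{"x":0.07,"y":0,"z":0,"ax":0,"ay":0,"az":0,"gripper":-0.5},{"x":0.075,"y":0,"z":0,"ax":0,"ay":0,"az":0,"gripper":-0.5},{"x":0.075,"y":0,"z":0,"ax":0,"ay":0,"az":0,"gripper":-0.5}]' 90
python3 -m jog '[{"x":0.003,"y":0,"z":0,"ax":0,"ay":0,"az":0,"gripper":-0.5},{"x":0.006,"y":0,"z":0,"ax":0,"ay":0,"az":0,"gripper":-0.5},{"x":0.009,"y":0,"z":0,"ax":0,"ay":0,"az":0,"gripper":-0.5},{"x":0.012,"y":0,"z":0,"ax":0,"ay":0,"az":0,"gripper":-0.5},{"x":0.015,"y":0,"z":0,"ax":0,"ay":0,"az":0,"gripper":-0.5},{"x":0.018,"y":0,"z":0,"ax":0,"ay":0,"az":0,"gripper":-0.5},{"x":0.018,"y":0,"z":0,"ax":0,"ay":0,"az":0,"gripper":-0.5},{"x":0.018,"y":0,"z":0,"ax":0,"ay":0,"az":0,"gripper":-0.5}]' 90
```

```text
time: 27.65
tcp_pos: [502.9, -201.4, 44.1]
eef_rot: [180.0, -0.0, -0.4]
force: [0.3, 0.9, 1.4]
gripper_width: 0.547
finger_force: 92.6
time: 28.65
tcp_pos: [505.5, -201.4, 44.1]
eef_rot: [180.0, -0.0, -0.4]
force: [-1.2, 0.6, 0.8]
gripper_width: 0.546
finger_force: 92.6
```

```bash
python3 -m jog '[{"x":0.002,"y":0,"z":0,"ax":0,"ay":0,"az":0,"gripper":-0.5},{"x":0.004,"y":0,"z":0,"ax":0,"ay":0,"az":0,"gripper":-0.5},{"x":0.006,"y":0,"z":0,"ax":0,"ay":0,"az":0,"gripper":-0.5},{"x":0.008,"y":0,"z":0,"ax":0,"ay":0,"az":0,"gripper":-0.5},{"x":0.01,"y":0,"z":0,"ax":0,"ay":0,"az":0,"gripper":-0.5},{"x":0.012,"y":0,"z":0,"ax":0,"ay":0,"az":0,"gripper":-0.5},{"x":0.014,"y":0,"z":0,"ax":0,"ay":0,"az":0,"gripper":-0.5},{"x":0.014,"y":0,"z":0,"ax":0,"ay":0,"az":0,"gripper":-0.5}]' 90
```

```text
time: 29.65
tcp_pos: [507.6, -201.4, 44.1]
eef_rot: [180.0, -0.0, -0.4]
force: [-0.7, 0.9, 1.9]
gripper_width: 0.546
finger_force: 92.6
```

```bash
python3 -m jog '[{"x":0.002,"y":0,"z":0,"ax":0,"ay":0,"az":0,"gripper":-0.5},{"x":0.004,"y":0,"z":0,"ax":0,"ay":0,"az":0,"gripper":-0.5},{"x":0.006,"y":0,"z":0,"ax":0,"ay":0,"az":0,"gripper":-0.5},{"x":0.008,"y":0,"z":0,"ax":0,"ay":0,"az":0,"gripper":-0.5},{"x":0.01,"y":0,"z":0,"ax":0,"ay":0,"az":0,"gripper":-0.5},{"x":0.012,"y":0,"z":0,"ax":0,"ay":0,"az":0,"gripper":-0.5},{"x":0.014,"y":0,"z":0,"ax":0,"ay":0,"az":0,"gripper":-0.5},{"x":0.014,"y":0,"z":0,"ax":0,"ay":0,"az":0,"gripper":-0.5}]' 90
```

```text
time: 30.65
tcp_pos: [509.6, -201.4, 44.1]
eef_rot: [180.0, -0.0, -0.4]
force: [-0.1, -0.0, 1.3]
gripper_width: 0.546
finger_force: 92.6
```

```bash
python3 -m jog '[{"x":0.002,"y":0,"z":0,"ax":0,"ay":0,"az":0,"gripper":-0.5},{"x":0.004,"y":0,"z":0,"ax":0,"ay":0,"az":0,"gripper":-0.5},{"x":0.006,"y":0,"z":0,"ax":0,"ay":0,"az":0,"gripper":-0.5},{"x":0.008,"y":0,"z":0,"ax":0,"ay":0,"az":0,"gripper":-0.5},{"x":0.01,"y":0,"z":0,"ax":0,"ay":0,"az":0,"gripper":-0.5},{"x":0.012,"y":0,"z":0,"ax":0,"ay":0,"az":0,"gripper":-0.5},{"x":0.014,"y":0,"z":0,"ax":0,"ay":0,"az":0,"gripper":-0.5},{"x":0.014,"y":0,"z":0,"ax":0,"ay":0,"az":0,"gripper":-0.5}]' 90
```

```text
time: 31.65
tcp_pos: [511.6, -201.4, 44.1]
eef_rot: [-180.0, 0.0, -0.4]
force: [-0.9, 0.4, 3.1]
gripper_width: 0.546
finger_force: 92.7
```

```bash
python3 -m jog '[{"x":0.002,"y":0,"z":0,"ax":0,"ay":0,"az":0,"gripper":-0.5},{"x":0.004,"y":0,"z":0,"ax":0,"ay":0,"az":0,"gripper":-0.5},{"x":0.006,"y":0,"z":0,"ax":0,"ay":0,"az":0,"gripper":-0.5},{"x":0.008,"y":0,"z":0,"ax":0,"ay":0,"az":0,"gripper":-0.5},{"x":0.01,"y":0,"z":0,"ax":0,"ay":0,"az":0,"gripper":-0.5},{"x":0.012,"y":0,"z":0,"ax":0,"ay":0,"az":0,"gripper":-0.5},{"x":0.014,"y":0,"z":0,"ax":0,"ay":0,"az":0,"gripper":-0.5},{"x":0.014,"y":0,"z":0,"ax":0,"ay":0,"az":0,"gripper":-0.5}]' 90
```

```text
time: 32.65
tcp_pos: [511.8, -201.4, 43.9]
eef_rot: [-180.0, 0.2, -0.4]
force: [-5.7, 0.2, 6.3]
gripper_width: 0.547
finger_force: 93.1
```

Contact with the stop, about 5 N. I'll push a touch firmer, hold, then release.

```bash
python3 -m jog '[{"x":0.002,"y":0,"z":0,"ax":0,"ay":0,"az":0,"gripper":-0.5},{"x":0.004,"y":0,"z":0,"ax":0,"ay":0,"az":0,"gripper":-0.5},{"x":0.004,"y":0,"z":0,"ax":0,"ay":0,"az":0,"gripper":-0.5},{"x":0.004,"y":0,"z":0,"ax":0,"ay":0,"az":0,"gripper":-0.5},{"x":0.004,"y":0,"z":0,"ax":0,"ay":0,"az":0,"gripper":-0.5},{"x":0.004,"y":0,"z":0,"ax":0,"ay":0,"az":0,"gripper":-0.5},{"x":0.004,"y":0,"z":0,"ax":0,"ay":0,"az":0,"gripper":-0.5},{"x":0.004,"y":0,"z":0,"ax":0,"ay":0,"az":0,"gripper":-0.5}]' 40
python3 -m jog '[{"x":-0.003,"y":0,"z":-0.004,"ax":0,"ay":0,"az":0,"gripper":-0.5},{"x":-0.006,"y":0,"z":-0.004,"ax":0,"ay":0,"az":0,"gripper":0.12},{"x":-0.006,"y":0,"z":-0.004,"ax":0,"ay":0,"az":0,"gripper":0.3},{"x":-0.006,"y":0,"z":-0.004,"ax":0,"ay":0,"az":0,"gripper":0.5},{"x":-0.006,"y":0,"z":-0.004,"ax":0,"ay":0,"az":0,"gripper":0.7},{"x":-0.006,"y":0,"z":-0.004,"ax":0,"ay":0,"az":0,"gripper":0.85},{"x":-0.006,"y":0,"z":-0.004,"ax":0,"ay":0,"az":0,"gripper":0.85},{"x":-0.006,"y":0,"z":-0.004,"ax":0,"ay":0,"az":0,"gripper":0.85}]' 40
python3 - <<'E'
from h import *
import pickle
s=bot.read_state();im=bot.get_image("wrist");cv2.imwrite("pics/w8.png",im[:,:,::-1]);pickle.dump(s,open("w8.pkl","wb"))
E
```

```text
time: 33.65
tcp_pos: [511.8, -201.4, 43.8]
eef_rot: [-180.0, 0.3, -0.4]
force: [-7.5, -0.2, 6.7]
gripper_width: 0.549
finger_force: 93.2
time: 34.65
tcp_pos: [513.5, -201.5, 44.7]
eef_rot: [180.0, -0.0, -0.4]
force: [0.1, 0.9, -0.3]
gripper_width: 0.925
finger_force: 0.0
```

View pics/w8.png

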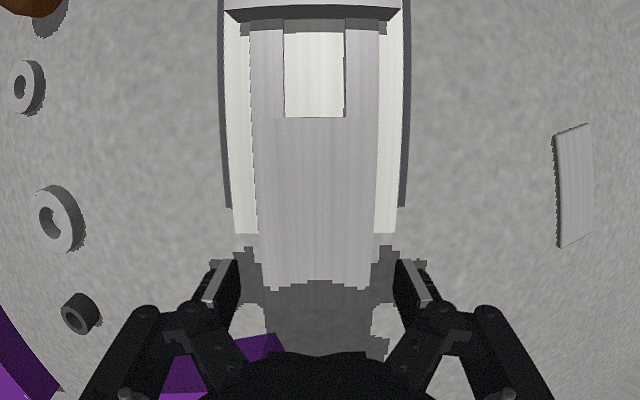

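Released: the plate (columns 250–382) sits straight and centred on the anvil (220–408), its slotted end up at the pad. I'll check the gap, then lift clear.

```bash
python3 - <<'E'
from h import *
import pickle
s=pickle.load(open("w8.pkl","rb"));g=cv2.imread("pics/w8.png").min(2)
for c in(245,262,313,365,388): print(c,g[0:46,c].tolist())
for p in((262,22),(262,28),(262,32),(313,116.5)): print(p,wcast(p,47.5,s).round(1))
print("slot exp end", wcast((313,116.5),47.5,s)[0]+40)
a=[wcast(p,46,s) for p in((253,200),(378,200),(232,200),(398,200),(228,100),(404,100),(250,100),(381,100))];print(np.round(a,1))
E
python3 -m jog '[{"x":0,"y":0,"z":-0.05,"ax":0,"ay":0,"az":0,"gripper":0.85},{"x":0,"y":0,"z":-0.15,"ax":0,"ay":0,"az":0,"gripper":0.85},{"x":-0.1,"y":0,"z":-0.25,"ax":0,"ay":0,"az":0,"gripper":0.85},{"x":-0.25,"y":0,"z":-0.35,"ax":0,"ay":0,"az":0,"gripper":0.4},{"x":-0.32,"y":0,"z":-0.35,"ax":0,"ay":0,"az":0,"gripper":0},{"x":-0.32,"y":0,"z":-0.35,"ax":0,"ay":0,"az":0,"gripper":-0.5},{"x":-0.32,"y":0,"z":-0.35,"ax":0,"ay":0,"az":0,"gripper":-1},{"x":-0.32,"y":0,"z":-0.35,"ax":0,"ay":0,"az":0,"gripper":-1}]' 40
python3 - <<'E'
from h import *
import pickle
s=bot.read_state();im=bot.get_image("wrist");cv2.imwrite("pics/w9.png",im[:,:,::-1]);pickle.dump(s,open("w9.pkl","wb"))
cv2.imwrite("pics/w9c.png",cv2.resize(im[20:220,220:420,::-1],None,fx=3,fy=3,interpolation=cv2.INTER_CUBIC))
E
```

```text
245 [172, 172, 178, 178, 178, 177, 178, 188, 36, 49, 55, 55, 57, 58, 59, 57, 55, 57, 54, 57, 51, 47, 88, 104, 96, 104, 104, 100, 99, 103, 97, 103, 105, 102, 94, 81, 212, 208, 199, 200, 201, 200, 203, 199, 203, 201]
262 [184, 184, 180, 178, 188, 192, 128, 40, 57, 60, 58, 56, 55, 58, 55, 57, 54, 61, 52, 65, 86, 93, 88, 87, 84, 87, 91, 88, 88, 76, 141, 196, 185, 184, 181, 183, 184, 182, 185, 182, 179, 180, 181, 184, 181, 184]
313 [199, 198, 199, 213, 109, 45, 51, 59, 49, 57, 56, 56, 64, 55, 54, 54, 54, 49, 66, 102, 113, 110, 105, 110, 114, 112, 111, 110, 108, 111, 105, 88, 192, 229, 221, 216, 221, 219, 220, 220, 218, 221, 220, 220, 219, 222]
365 [181, 181, 185, 186, 197, 130, 44, 49, 57, 56, 57, 53, 56, 56, 54, 57, 58, 52, 83, 92, 86, 87, 90, 93, 91, 89, 89, 88, 86, 75, 189, 192, 187, 187, 180, 184, 190, 185, 185, 183, 181, 184, 186, 185, 186, 184]
388 [173, 175, 176, 179, 175, 179, 191, 65, 50, 51, 56, 52, 64, 50, 60, 60, 61, 60, 58, 49, 43, 141, 224, 217, 213, 218, 213, 210, 209, 207, 213, 213, 213, 214, 211, 208, 207, 212, 212, 208, 214, 208, 207, 209, 214, 206]
(262, 22) [ 628.3 -182.1   47.5]
(262, 28) [ 625.8 -182.1   47.5]
(262, 32) [ 624.1 -182.1   47.5]
(313, 116.5) [ 590.1 -201.3   47.5]
slot exp end 630.1264843429464
[[ 556.1 -175.7   46. ]
 [ 555.6 -228.2   46. ]
 [ 556.2 -166.5   46. ]
 [ 555.6 -236.9   46. ]
 [ 597.9 -167.7   46. ]
 [ 597.3 -237.3   46. ]
 [ 597.3 -176.7   46. ]
 [ 596.9 -227.9   46. ]]
time: 35.7
tcp_pos: [466.1, -201.0, 96.8]
eef_rot: [-180.0, -0.0, -0.4]
force: [0.1, 0.6, 0.6]
gripper_width: 0.001
finger_force: 0.0
```

View pics/w9c.png

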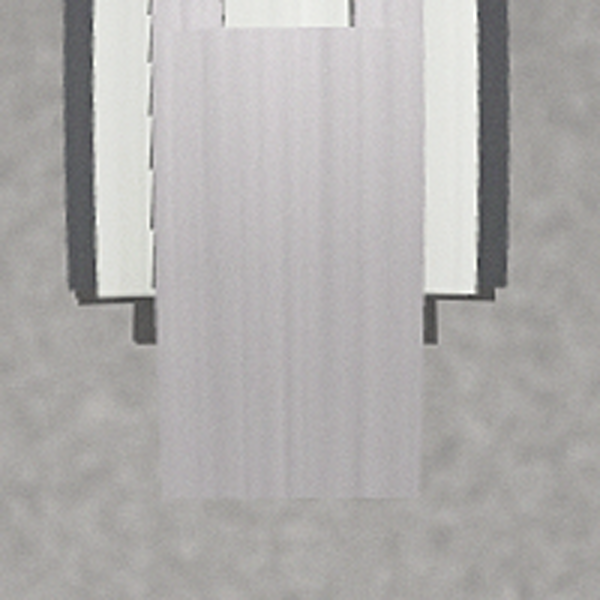

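The plate lies square and centred, overhanging the front by about 42 mm. Its end meets the pad: the only dark band at the joint is the pad's shadow across the plate. Handing in.

```bash
python3 -c "
from bench import bot
print(bot.close_job())"
```

```text
the job is handed in; nothing more can be done
None
```

The spacer plate is lying flat and centred on the anvil with its end against the stop's pad, released with the arm clear; the job was handed in at about 36 s, and no verdict came back.

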